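# Open a tube incubator and wedge its front level

## Task

Get the tube incubator ready for levelling: raise its clear lid to about 60 degrees from closed and let go, so that it stands there by itself and the round spirit level inside is in view. Then take the metal levelling wedge and push it, thin end first and lying flat on the stone slab, straight in under the middle of the incubator's front edge until the front feet just lift off the slab (a few millimetres, not more), and finish there, with the program ending while the gripper still holds the wedge in place and the robot touches nothing of the incubator. Leave the tube rack, the yellow bin and the slide tray alone.

Things in the scene. Friction and masses are not known exactly. Their poses are not given: they have to be found in the camera images.
- slab: Grey stone base slab fixed on the bench, 360 x 260 x 12 mm. Origin: centre of its underside, on the bench. Its x axis points from the free front apron towards the incubator's rear: this is the direction in which the wedge is pushed. The incubator covers the slab from x = -30 to +170 mm; x = -180 to -30 mm is free apron. z up.
- incubator: White tube incubator, 200 deep (x) x 220 wide x 66 mm high, on 8 mm feet on the slab; top face 86 mm above the bench. Its rear lower edge is hinged to the slab: only the front rises, freely, against its weight (5 to 10 N at the front edge). Origin: on that hinge, mid-width, 20 mm above the bench; axes as the slab's; front edge at x = -200 mm, front feet at the two corners (y = +-95 mm).
- sill (a point): Middle of the incubator's lower front edge, on the front plane. A 12 mm round steel bar runs along the edge; its lowest line, which the wedge lifts, is at this height and 6 mm behind this point. With the feet down it is 20 mm above the bench, 8 mm above the slab; it rises as the wedge lifts the front.
- lid (a joint): Angle (rad) of the incubator's lid: 0 closed, grows as its front rises, 1.05 is 60 degrees, stop at 1.9. Stiff friction hinge (about 0.4 N m): it stays at any angle. It starts closed or slightly open.
- lid_handle (a point): Centre of the lid's black handle: a round bar 18 mm in diameter, 36 mm long, along the hinge direction (slab y), on a 22 mm wide stem, 36 mm in front of the lid's front edge, free at both ends. It can be pinched across its two ends, fingers pointing down, and then turns between the fingers as the lid swings.
- lid_hinge (a point): Point on the lid's hinge line (along slab y), at the rear top edge of the incubator, middle of the width, 86 mm above the bench. The handle's centre is 236 mm from it in front (slab -x) and 7 mm above it when closed. The lid is 200 x 220 x 14 mm, a white frame with a clear pane.
- wedge_grip (a point): Centre of the grip block of the loose aluminium wedge (0.16 kg), 25 mm above its flat underside. Block: 30 (x) x 26 (y) x 50 mm high, pinched across y. A 30 mm wide ramp runs along the wedge's +x: 21 mm high at 15 mm from the block's centre, falling evenly to 3 mm at the thin end, 125 mm from it. Starts flat on the bench beside the slab, on either side, thin end roughly along slab +x.
- wedge: The whole wedge as described at its grip block; origin under the block's centre, on its underside.
- tube_rack: Bystander: grey tube rack 130 x 60 x 58 mm with capped tubes up to 95 mm high, on the other side of the slab from the wedge. Origin at the centre of its underside.
- sharps_bin: Bystander: round yellow bin with a lid, 132 mm across, 156 mm high. Origin at the centre of its underside.
- slide_tray: Bystander: flat cardboard slide tray 170 x 120 x 12 mm. Origin at the centre of its underside.

How it is judged:
On the way, in this order (a step that is already met when the one before it is completed fails the run):
1. the lid stands by itself at about 60 degrees, the robot off it, the front still down (value of joint lid between 0.87 and 1.22 rad and contact force between each of the fingers, the arm and incubator below 0.2 N and z of sill in the frame of slab below 0.021 m), for 0.3 s.
2. the wedge, held in the gripper, has lifted the front a few millimetres off the slab (z of sill in the frame of slab between 0.0215 and 0.029 m and contact force between wedge and incubator above 1 N and contact force between wedge and slab above 1 N and y of wedge_grip in the frame of slab between -0.04 and 0.04 m and x of wedge_grip in the frame of slab below -0.05 m and angle between the x axis of wedge_grip and the x axis of slab, either way round below 0.3 rad and angle between wedge_grip's own z axis and vertical below 0.12 rad and contact force between the fingers and wedge above 2 N and contact force between each of the fingers, the arm and incubator below 0.2 N and value of joint lid between 0.87 and 1.22 rad), for 0.3 s.
At the end, for the whole second after the job is handed in: Lid at 50 to 70 degrees, robot off it; front edge raised 1.5 to 9 mm and carried by the wedge (over 1 N); wedge flat on the slab, within 40 mm of the middle and 0.3 rad of straight, at rest, held by the fingers (over 2 N); bystanders within 30 mm of their places (all of step 2 and linear speed of wedge below 0.01 m/s and distance of each of tube_rack, sharps_bin, slide_tray from where it was at the start of the episode below 0.03 m); the arm keeps its last pose, push and grip.
It fails at once if a bystander is shifted by more than 30 mm or tipped (distance of any of tube_rack, sharps_bin, slide_tray from where it was at the start of the episode above 0.03 m or angle between any of tube_rack, sharps_bin, slide_tray's own z axis and vertical above 0.4 rad).
It also fails if it takes over 58 s, if anything falls off the work surface, if the arm or the gripper's body presses on something with over 40 N, if the wrist force passes 120 N, or if a joint passes its speed limit or range.

## Robot

A 6-joint arm with a two-finger parallel gripper is mounted at the origin on the work surface. World frame = base frame: x ahead of the robot, y to its left, z up, the work surface at z = 0. Lengths are in m, angles in rad, forces in N, time in s.
With the tool pointing down it reaches from about 0.3 to 0.775 m from the base axis. Payload 14.6 kg.
Tool frame: the origin (TCP) lies at the very end of the fingers, on their centre line; the grasp point (between the pads) lies 19 mm behind it; y points along the fingers, z is the direction in which the jaws open and shut, and the axes are right-handed (so a half turn about y gives the same grasp; the last joint's range is limited). The gripper opens to 94 mm and grips with 3 to 60 N. Pads are 16 mm wide; open, the fingers measure 119 mm over their backs; the gripper's body (75 mm by 177 mm) begins 78 mm behind the grasp point.
Start: joints at [1.168, 0.3, 1.521, -0, 1.321, -0.067], TCP at [0.181, 0.519, 0.205] pointing down, gripper open.
Joint ranges: [-3.03, 3.03], [-0.79, 2.21], [0.23, 2.52], [-1.04, 4.18], [0, 3.07], [-2.55, 2.55]. Speed limits (rad/s): [2.22, 2.22, 2.57, 3.14, 3.14, 3.14].

## Interface

Orientations are given as [roll, pitch, yaw] about the fixed x, y, z axes, in that order (R = Rz(yaw) Ry(pitch) Rx(roll)).
In Python, from station import get_obs, camera, job gives the robot as it stands.
- The arm moves only by the tool step_arm, never from a script. Its argument "targets" is a list of rows, each a list of 6 numbers: the shift along the tool's x, y, z in mm, then the turn, a rotation vector about the tool's x, y, z in degrees. In form: [[dx, dy, dz, rx, ry, rz], ...]. A call has 1 to 12 rows; each row shifts and turns the commanded pose from where the row before left it, along the tool's axes as they then stand; what a row does not reach is not made up. A row lasts 1/8 s, in which the tool goes at most 62.5 mm and 10.7 degrees, less where a joint would pass 70% of its speed; a pose out of reach is approached as far as the arm can. A call is refused whole if a number of a shift passes 62.5 or a number of a turn 10.7, either way. A call with a gripper value outside its range is refused whole. "gripper" is the opening, from -1 (shut) to 1 (fully open), set as the call begins (left out, the last holds). The fingers move at their own pace and stop on an object; "squeeze" is the grip in N (left out, the last holds). Time passes only in rows, so rows that do not move let the fingers close. It gives the time, the measured TCP pose, the force and the opening at its end, in the units of the state.
- get_obs(): the state, without advancing time (a new reading comes with each control period).
- camera(name): name is "scene" or "top"; returns a dict with "pixels" (480x640x3 uint8, red, green, blue), "intrinsics" (3x3 intrinsics, pixels), "R" (3x3) and "t" (3): a world point X has camera coordinates R X + t. Camera axes: x right, y down, z forward; pixel columns grow to the right and rows downward; lengths in m; the calibration is good to about 2 mm. A picture is of the moment at which its call begins. There is no depth.
- job.hand_in(): hands the job in, once; it reports no verdict.
The state is a dict: "time_s": time; "qpos": joint angles; "joint_vel": joint speeds; "tau": joint torques, N m; "ee_pos": TCP position; "eef_rot": TCP orientation; "force": force on the tool from outside, world axes, zero at the start; "moment": the same for the moment, N m; "grip_width": finger opening in m.
Only numpy, scipy, OpenCV 4.12 (cv2) and the standard library are available. Lean on these libraries where they do the work, as an engineer would, in place of code of your own. Each camera call takes 0.05 s, during which the arm holds its last target.

## Working session

There is one attempt and no reset: what is moved stays moved. The work goes in short steps, Python scripts to look and compute and a tool call to move; the robot and the scene stay as the last step left them, time stands still between calls to the robot, and variables do not carry over. Pictures are saved under pics/ and viewed, and the job is handed in when it is done.

Besides the shell and the picture viewer there is one more tool, called after "Request:" as name(argument=value, ...), one argument or row to a line, values as JSON. step_arm: Moves the arm, as the interface text tells. Its arguments: {"type":"object","properties":{"targets":{"type":"array","items":{"type":"array","items":{"type":"number"}}},"gripper":{"type":"number"},"squeeze":{"type":"number"}},"required":["targets"]}

```bash
mkdir -p pics; ls; python3 - <<'E'
from station import get_obs,camera
import cv2
print(get_obs())
for n in("scene","top"):
    c=camera(n); cv2.imwrite(f"pics/{n}0.png",c["pixels"][:,:,::-1]); print(n,c["intrinsics"],c["R"],c["t"])
E
```

```text
pics
{'time_s': 0.0, 'qpos': array([ 1.16834593e+00,  3.00469124e-01,  1.52158369e+00, -3.05331170e-07,
        1.32069461e+00, -6.65950853e-02]), 'joint_vel': array([ 0.00089692, -0.00032113,  0.00045295,  0.00062454,  0.00045511,
       -0.00027291]), 'tau': array([-2.26878648e-03, -5.31816351e+01, -3.52730978e+01,  7.06924126e-02,
        2.46304966e-02, -4.87463228e-05]), 'ee_pos': array([0.18116439, 0.51902839, 0.20488631]), 'eef_rot': array([-1.57194856e+00,  7.65503784e-05, -3.35855284e-01]), 'force': array([-0.09286549, -0.62629738, -0.15596646]), 'moment': array([ 0.02856812, -0.00215217, -0.01608941]), 'grip_width': 0.09413522956272456}
scene [[501.96472531   0.         314.17707691]
 [  0.         501.96472531 243.50715497]
 [  0.           0.           1.        ]] [[-0.82564266  0.56403271  0.01346446]
 [ 0.40753217  0.61271805 -0.67712194]
 [-0.39016884 -0.55357356 -0.73574764]] [ 0.525353   -0.195083    1.55210089]
top [[481.41740257   0.         320.48893674]
 [  0.         481.41740257 241.88688963]
 [  0.           0.           1.        ]] [[-1.44742979e-02 -9.99891628e-01 -2.68845991e-03]
 [-9.89037051e-01  1.47122344e-02 -1.46932851e-01]
 [ 1.46956481e-01  5.32236601e-04 -9.89142815e-01]] [-0.00583623  0.65278662  1.16748865]
```

View pics/scene0.png

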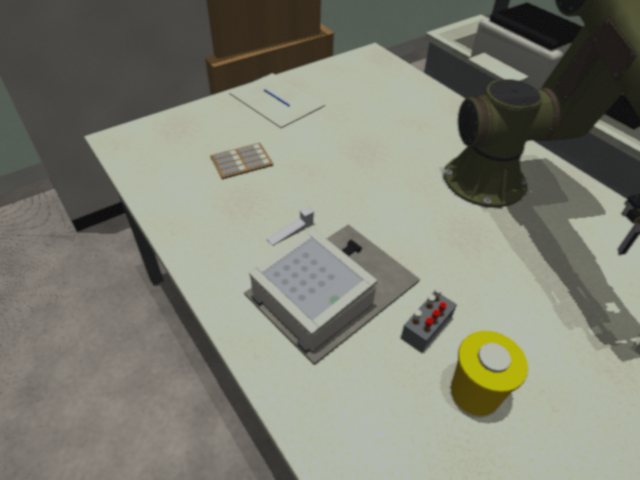

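View pics/top0.png

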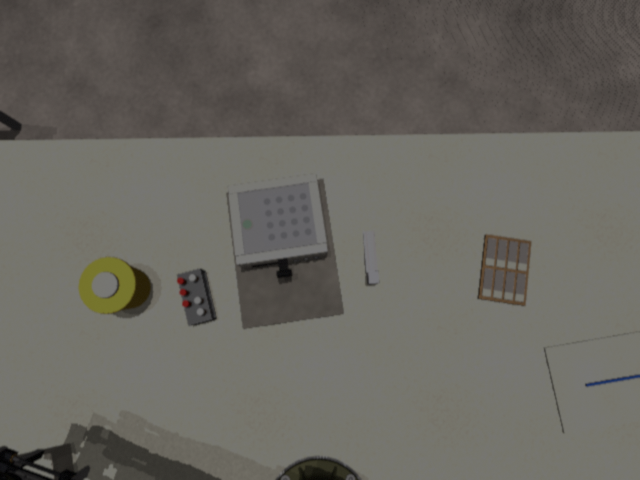

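Top view: the slab's front corners are near (243,328) and (343,313), the handle near (284,268), the wedge block near (373,277) and its tip near (369,235). I'll zoom in next.

```bash
cat > h.py <<'E'
import numpy as np,cv2
from station import get_obs,camera
def ray(c,u,v):
    K,R,t=map(np.array,(c["intrinsics"],c["R"],c["t"])); d=R.T@np.linalg.solve(K,[u,v,1.]); return -R.T@t,d
def plane(c,u,v,z):
    o,d=ray(c,u,v); return o+d*(z-o[2])/d[2]
def tri(c1,p1,c2,p2):
    o1,d1=ray(c1,*p1);o2,d2=ray(c2,*p2);A=np.stack([d1,-d2],1);s=np.linalg.lstsq(A,o2-o1,rcond=None)[0]
    a=o1+d1*s[0];b=o2+d2*s[1];return (a+b)/2,np.linalg.norm(a-b)
def proj(c,X):
    p=c["intrinsics"]@(c["R"]@np.array(X)+c["t"]);return p[:2]/p[2]
E
python3 - <<'E'
import cv2
a=cv2.imread("pics/top0.png")[165:335,220:390];cv2.imwrite("pics/topz.png",cv2.resize(a,None,fx=3.5,fy=3.5,interpolation=cv2.INTER_CUBIC))
a=cv2.imread("pics/scene0.png")[195:365,235:425];cv2.imwrite("pics/scenez.png",cv2.resize(a,None,fx=3.5,fy=3.5,interpolation=cv2.INTER_CUBIC))
E
```

```text
(no output)
```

View pics/topz.png

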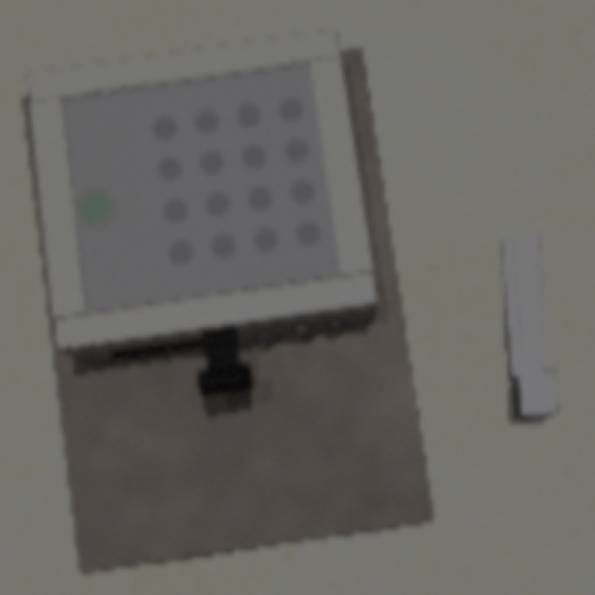

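View pics/scenez.png

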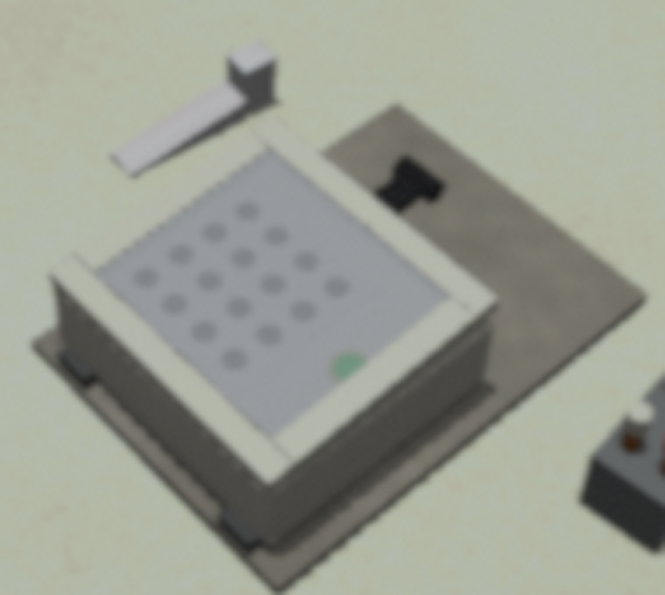

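```bash
cat > m.py <<'E'
from h import *
ct=camera("top");cs=camera("scene")
T=lambda x,y:((x+.5)/3.5-.5+220,(y+.5)/3.5-.5+165)
S=lambda x,y:((x+.5)/3.5-.5+235,(y+.5)/3.5-.5+195)
np.set_printoptions(precision=4,suppress=True)
t=[plane(ct,*T(*p),.012) for p in((80,572),(433,520),(363,48))]
s=[plane(cs,*S(*p),.012) for p in((645,297),(397,103),(33,345),(278,592))]
print(np.array(t));print(np.array(s))
print("top edges",np.linalg.norm(t[0]-t[1]),np.linalg.norm(t[1]-t[2]))
print("sc edges",[np.linalg.norm(s[i]-s[(i+1)%4]) for i in range(4)])
for a,b in((t[0],t[1]),(s[0],s[1]),(s[3],s[2])): print("yaw",np.arctan2(*( (a-b)[[1,0]]))-np.pi/2)
for a,b in((t[1],t[2]),(s[1],s[2]),(s[0],s[3])): print("yaw",np.arctan2(*( (b-a)[[1,0]])))
print("slab c scene",sum(s)/4, "top diag",(t[0]+t[2])/2)
print("handle",tri(ct,T(226,379),cs,S(417,180)))
# wedge
print("block top T",[plane(ct,*T(*p),.05) for p in((520,417),(556,412),(552,368),(513,375))])
print("block top S",[plane(cs,*S(*p),.05) for p in((228,58),(258,40),(275,60),(243,72))])
print("tip T",plane(ct,*T(521,236),.003)," tip S",plane(cs,*S(122,165),.003))
E
python3 m.py
```

```text
[[ 0.4401  0.1855  0.012 ]
 [ 0.4736 -0.0709  0.012 ]
 [ 0.8283 -0.0255  0.012 ]]
[[ 0.4428  0.1855  0.012 ]
 [ 0.4733 -0.0715  0.012 ]
 [ 0.8301 -0.0215  0.012 ]
 [ 0.7963  0.2335  0.012 ]]
top edges 0.25859924954485825 0.35754500187600413
sc edges [np.float64(0.25882389472518014), np.float64(0.3602954415328715), np.float64(0.25720552233451377), np.float64(0.3567476802429516)]
yaw 0.13009632330251208
yaw 0.11817233837250818
yaw 0.13184771983810117
yaw 0.1274905132418543
yaw 0.1393120701130205
yaw 0.13491761357443774
slab c scene [0.6356 0.0815 0.012 ] top diag [0.6342 0.08   0.012 ]
handle (array([0.5706, 0.0713, 0.1106]), np.float64(0.0011133626868541538))
block top T [array([ 0.5452, -0.1326,  0.05  ]), array([ 0.5484, -0.1583,  0.05  ]), array([ 0.5798, -0.1565,  0.05  ]), array([ 0.5752, -0.1285,  0.05  ])]
block top S [array([ 0.5786, -0.1556,  0.05  ]), array([ 0.5475, -0.1597,  0.05  ]), array([ 0.5492, -0.1334,  0.05  ]), array([ 0.5775, -0.136 ,  0.05  ])]
tip T [ 0.6835 -0.1419  0.003 ]  tip S [ 0.6859 -0.1422  0.003 ]
```

Request:
step_arm(
  targets=[
    [0,0,0,0,-9,0],
    [0,0,0,0,-9,0],
    [27,0,-41,0,-9,0],
    [27,0,-41,0,0,0],
    [27,0,-41,0,0,0],
    [27,0,-41,0,0,0],
    [27,0,-41,0,0,0],
    [27,0,-41,0,0,0],
    [27,0,-41,0,0,0],
    [27,0,-41,0,0,0],
    [27,0,-41,0,0,0],
    [27,0,-41,0,0,0],
  ],
  gripper=1,
  squeeze=20,
)

```text
time_s: 1.7
ee_pos: [0.4988, 0.1435, 0.2054]
eef_rot: [-1.571, 0.0, 0.135]
force: [-0.4, 0.2, -0.1]
grip_width: 0.094
```

Request:
step_arm(
  targets=[
    [30,0,-40,0,0,0],
    [30,0,-40,0,0,0],
    [0,30,0,0,0,0],
    [0,0,0,0,0,0],
    [0,0,0,0,0,0],
  ],
)

```text
time_s: 2.33
ee_pos: [0.5683, 0.0741, 0.1765]
eef_rot: [-1.571, -0.001, 0.136]
force: [0.0, -0.2, 0.2]
grip_width: 0.0939
```

```bash
python3 - <<'E'
from h import *
for n,(x0,y0) in (("top",(220,150)),("scene",(260,130))):
    c=camera(n); a=c["pixels"][y0:y0+170,x0:x0+190,::-1]; cv2.imwrite(f"pics/{n}1.png",cv2.resize(a,None,fx=3.5,fy=3.5,interpolation=cv2.INTER_CUBIC))
print(get_obs()["ee_pos"],get_obs()["eef_rot"])
E
```

```text
[0.56841973 0.07421886 0.17679476] [-1.57092161 -0.00179521  0.13619673]
```

View pics/scene1.png

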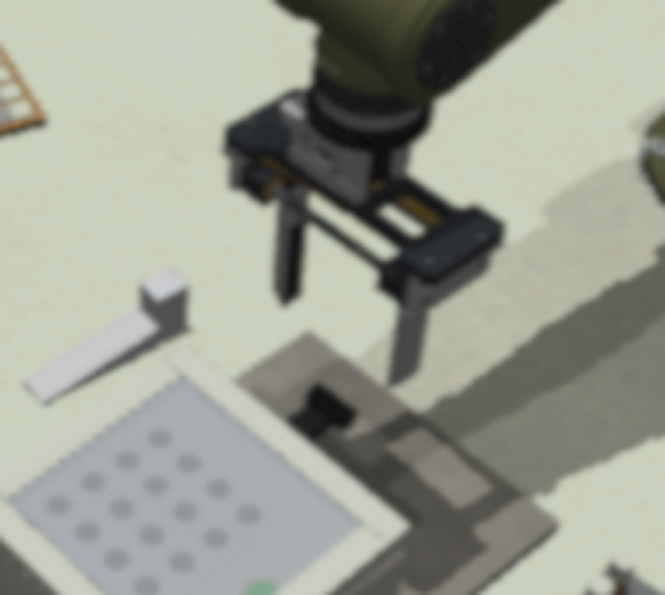

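View pics/top1.png

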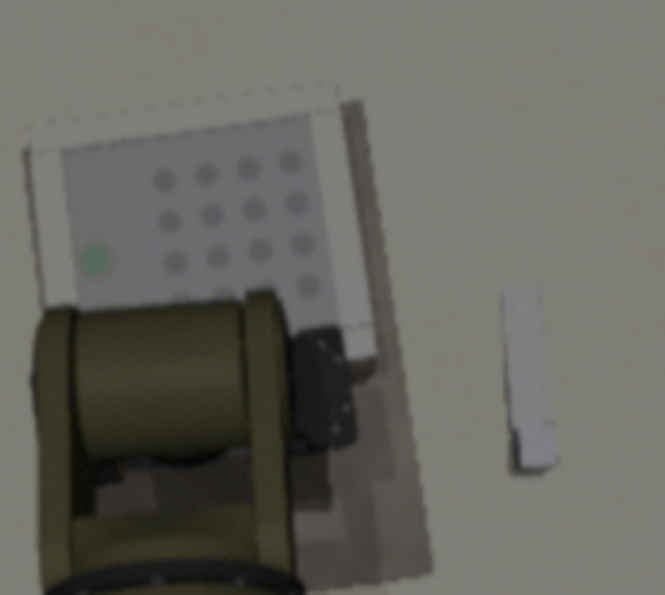

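The scene view shows the open fingers straddling the handle at crop (320,410). I'll go down and pinch it.

Request:
step_arm(
  targets=[
    [1,25,-2,0,0,0],
    [0,25,0,0,0,0],
    [0,25,0,0,0,0],
    [0,14,0,0,0,0],
    [0,0,0,0,0,0],
  ],
)

```text
time_s: 3.05
ee_pos: [0.5693, 0.0721, 0.0864]
eef_rot: [-1.571, 0.001, 0.136]
force: [-0.2, -0.8, 0.9]
grip_width: 0.0939
```

Request:
step_arm(
  targets=[
    [0,0,0,0,0,0],
    [0,0,0,0,0,0],
    [0,0,0,0,0,0],
    [0,0,0,0,0,0],
    [0,0,0,0,0,0],
    [0,0,0,0,0,0],
  ],
  gripper=-1,
  squeeze=20,
)

```text
time_s: 3.8
ee_pos: [0.5695, 0.0719, 0.0865]
eef_rot: [-1.571, -0.0, 0.136]
force: [-0.5, 0.4, 0.1]
grip_width: 0.0376
```

```bash
python3 - <<'E'
from h import *
for n,(x0,y0) in (("scene",(260,130)),):
    c=camera(n); a=c["pixels"][y0:y0+170,x0:x0+190,::-1]; cv2.imwrite(f"pics/{n}2.png",cv2.resize(a,None,fx=3.5,fy=3.5,interpolation=cv2.INTER_CUBIC))
print(get_obs())
E
```

```text
{'time_s': 3.85, 'qpos': array([ 6.20364648e-02,  4.74511263e-01,  1.57240019e+00,  6.96208046e-04,
        1.09477052e+00, -1.64448908e+00]), 'joint_vel': array([ 4.54660810e-03, -1.35869122e-04,  9.34265740e-06,  4.01799471e-03,
       -5.04853842e-04,  2.04433320e-03]), 'tau': array([-2.74566047e+00, -5.89053798e+01, -3.15120935e+01, -1.21893156e+00,
       -2.48040444e-03, -5.17563208e-02]), 'ee_pos': array([0.56939748, 0.07220713, 0.086444  ]), 'eef_rot': array([-1.57017264e+00,  4.36229392e-05,  1.35410167e-01]), 'force': array([-1.04590508,  1.12708668,  0.20593244]), 'moment': array([ 0.13555827, -0.00961845, -0.05008044]), 'grip_width': 0.03602604266711349}
```

View pics/scene2.png

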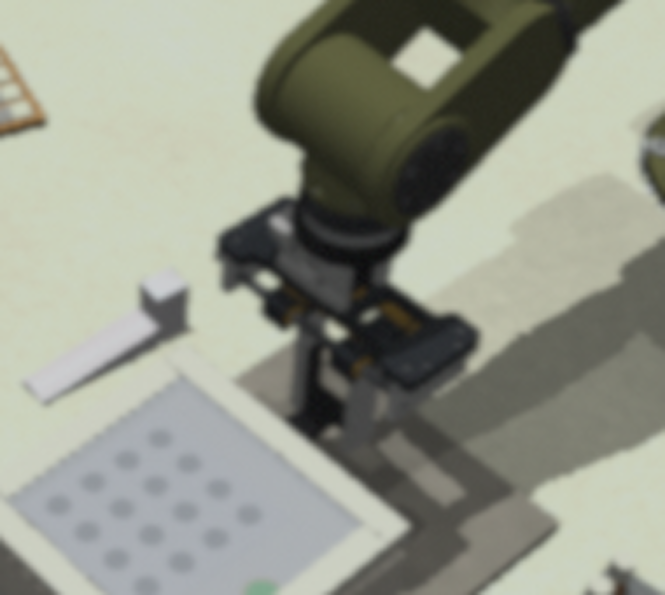

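The width of 36 mm matches the handle length. Next I'll swing it along the hinge arc.

Request:
step_arm(
  targets=[
    [2,-16.3,0,0,0,0],
    [3.1,-16.2,0,0,0,0],
    [4.3,-15.9,0,0,0,0],
    [5.4,-15.6,0,0,0,0],
    [6.4,-15.2,0,0,0,0],
    [7.5,-14.7,0,0,0,0],
    [0,0,0,0,0,0],
  ],
)

```text
time_s: 4.72
ee_pos: [0.5987, 0.076, 0.1821]
eef_rot: [-1.571, -0.002, 0.136]
force: [-0.6, 3.6, 0.3]
grip_width: 0.0357
```

```bash
python3 - <<'E'
from h import *
for n,(x0,y0) in (("scene",(240,130)),):
    c=camera(n); a=c["pixels"][y0:y0+190,x0:x0+190,::-1]; cv2.imwrite(f"pics/{n}3.png",cv2.resize(a,None,fx=3,fy=3,interpolation=cv2.INTER_CUBIC))
print(get_obs()["force"])
E
```

```text
[-0.80481274  4.95164229  1.29596488]
```

View pics/scene3.png

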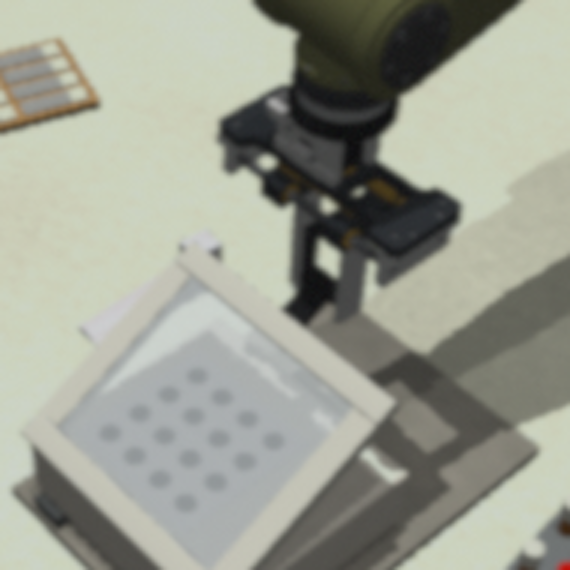

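The lid is rising with the handle held. The sideways force is small, so I'll ease it slightly and continue.

Request:
step_arm(
  targets=[
    [8.5,-14.1,0.5,0,0,0],
    [9.4,-13.5,0.5,0,0,0],
    [10.4,-12.8,0.5,0,0,0],
    [11.2,-12,0,0,0,0],
    [12,-11.2,0,0,0,0],
    [12.8,-10.4,0,0,0,0],
    [13.5,-9.4,0,0,0,0],
    [14.1,-8.5,0,0,0,0],
    [0,0,0,0,0,0],
    [0,0,0,0,0,0],
  ],
)

```text
time_s: 6.02
ee_pos: [0.6889, 0.0881, 0.272]
eef_rot: [-1.573, 0.0, 0.134]
force: [2.8, -6.6, -2.5]
grip_width: 0.0357
```

```bash
python3 - <<'E'
from h import *
for n,(x0,y0) in (("scene",(240,130)),):
    c=camera(n); a=c["pixels"][y0:y0+190,x0:x0+190,::-1]; cv2.imwrite(f"pics/{n}4.png",cv2.resize(a,None,fx=3,fy=3,interpolation=cv2.INTER_CUBIC))
print(get_obs()["force"])
E
```

```text
[ 2.7014501  -6.00969441 -1.97273559]
```

View pics/scene4.png

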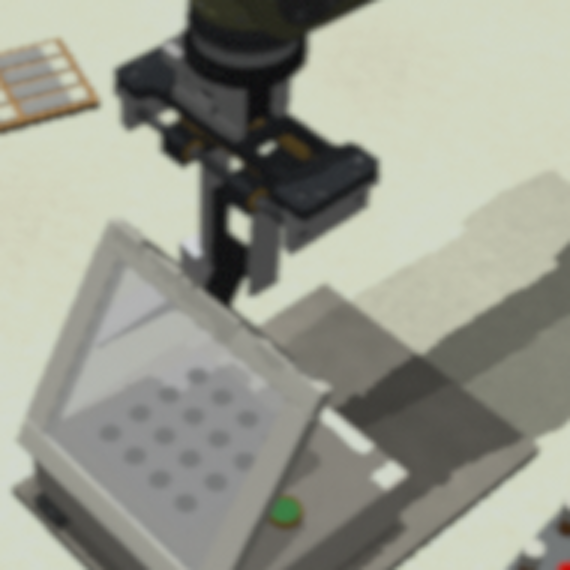

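At about 59° the green spirit level is visible at crop (285,510). Time to let go and rise.

Request:
step_arm(
  targets=[
    [0,0,0,0,0,0],
    [0,0,0,0,0,0],
    [0,0,0,0,0,0],
    [0,0,0,0,0,0],
    [0,0,0,0,0,0],
    [0,-20,0,0,0,0],
    [0,-25,0,0,0,0],
    [-30,-10,0,0,0,0],
    [-40,0,0,0,0,0],
    [-40,0,0,0,0,0],
    [0,0,0,0,0,0],
  ],
  gripper=1,
)

```text
time_s: 7.45
ee_pos: [0.5782, 0.0747, 0.3284]
eef_rot: [-1.571, -0.001, 0.135]
force: [0.3, -0.8, -0.1]
grip_width: 0.0939
```

```bash
python3 - <<'E'
from h import *
for n,(x0,y0) in (("scene",(240,130)),):
    c=camera(n); a=c["pixels"][y0:y0+230,x0:x0+190,::-1]; cv2.imwrite(f"pics/{n}5.png",cv2.resize(a,None,fx=2.5,fy=2.5,interpolation=cv2.INTER_CUBIC))
print(get_obs()["force"])
E
```

```text
[ 0.54863766  0.80281412 -0.00205012]
```

View pics/scene5.png

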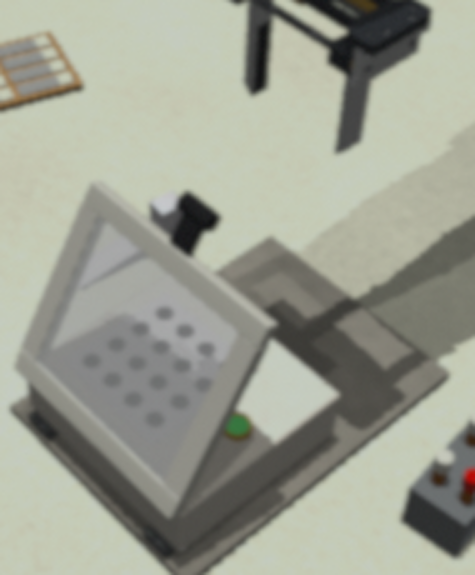

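Request:
step_arm(
  targets=[
    [0,0,0,0,6,0],
    [-5,0,-44,0,0,0],
    [-5,0,-44,0,0,0],
    [-4,0,-44,0,0,0],
    [-4,0,-44,0,0,0],
    [-4,0,-43,0,0,0],
    [0,40,0,0,0,0],
    [0,40,0,0,0,0],
    [0,40,0,0,0,0],
    [0,40,0,0,0,0],
    [0,0,0,0,0,0],
    [0,0,0,0,0,0],
  ],
)

```text
time_s: 9.0
ee_pos: [0.5656, -0.1451, 0.1688]
eef_rot: [-1.571, -0.002, 0.031]
force: [-0.2, 0.1, -0.6]
grip_width: 0.0943
```

```bash
python3 - <<'E'
from h import *
np.set_printoptions(precision=4,suppress=True)
c=camera("scene")
o=c
from numpy.linalg import norm
O,d=ray(c,240+198/2.5,130+210/2.5)
ey=np.array([-.1306,.9914,0]);S=np.array([.635,.081,0])
P=O+d*((S-O)@ey)/(d@ey);ex=np.array([.9914,.1306,0]);x=(P-S)@ex
phi=np.arctan2(P[2]-.086,.170-x);print("handle",P,x,"r",np.hypot(P[2]-.086,.170-x),"lid",phi-.0297)
a=cv2.imread("pics/top0.png");ct=camera("top")
crop=a[225:290,355:392].astype(float)
g=crop.min(2); sat=crop.max(2)-g
b=crop[:,:,0]-crop[:,:,2]   # bluish vs yellowish bench
print(b[::8].astype(int))
m=(b>-4).astype(np.uint8)
n,l,st,ce=cv2.connectedComponentsWithStats(m);i=1+st[1:,4].argmax();print(st[i])
r,cc=np.where(l==i)
rows=np.unique(r)
E=[(k+225,cc[r==k].min()+355,cc[r==k].max()+355) for k in rows]
for e in E[::4]: print(e, plane(ct,e[1]-.5,e[0],.003)[:2],plane(ct,e[2]+.5,e[0],.003)[:2])
a=c["pixels"][130:300,230:420,::-1]; cv2.imwrite("pics/scene6.png",cv2.resize(a,None,fx=3.5,fy=3.5,interpolation=cv2.INTER_CUBIC))
a=ct["pixels"][150:320,260:450,::-1]; cv2.imwrite("pics/top6.png",cv2.resize(a,None,fx=3.5,fy=3.5,interpolation=cv2.INTER_CUBIC))
print(get_obs()["ee_pos"],get_obs()["eef_rot"])
E
```

```text
handle [0.689  0.0881 0.2946] 0.054420464083665146 r 0.23850599075612236 lid 1.0351927373541057
[[ -8  -7  -7  -7  -8  -8  -9  -9  -9  -7  -7  -7  -8  -8  -7  -6  -7  -9
   -9  -9 -10 -10  -9 -10  -9  -9  -9  -9  -9  -9  -8  -8  -9  -9 -10  -9
   -9]
 [ -9  -8  -7  -7  -8  -9  -8  -4   0   0  -1  -1   0   1   2   1   0  -1
   -3  -4  -6  -7  -7  -8  -8  -8  -8  -8  -8  -8  -7  -7  -8  -7  -6  -7
   -8]
 [ -8  -8  -7  -9 -11 -10  -9  -8  -5   0   1  -1  -1   1   2   1   0   0
   -2  -3  -6  -9 -10  -9  -8  -8  -8  -8  -7  -7  -7  -6  -7  -8  -9  -9
   -8]
 [-10 -10 -10 -10  -9  -8 -10 -11 -10  -2   1   0  -1   0   2   1   1   1
   -1  -3  -3  -8 -10 -10 -10  -9  -9  -8  -7  -8  -9  -9  -9  -9  -9  -7
   -6]
 [ -7  -7  -7  -7  -8  -8  -8  -8  -7  -3   0   2  -1  -1   2   3   1   0
    0  -1  -2  -3  -6  -7  -8 -10 -11 -10 -11 -10  -8  -8  -9 -10  -9  -8
   -7]
 [ -8  -8  -9  -9 -10 -10 -10 -10  -8  -6  -2   0   0   0   0   3   2   1
    1   0  -1  -1  -5  -8  -9  -8  -8  -9  -9  -7  -8 -10 -11 -10  -9  -8
   -8]
 [ -8  -7  -7  -7  -8 -10 -11 -11 -11  -9  -8  -4  -1   1   2   3   3   3

[... 913 characters left out ...]
64(255), np.int64(365), np.int64(375)) [ 0.6231 -0.1297] [ 0.6226 -0.1584]
(np.int64(259), np.int64(365), np.int64(376)) [ 0.6126 -0.1294] [ 0.6121 -0.1607]
(np.int64(263), np.int64(365), np.int64(376)) [ 0.6021 -0.1291] [ 0.6016 -0.1603]
(np.int64(267), np.int64(365), np.int64(376)) [ 0.5917 -0.1288] [ 0.5912 -0.16  ]
(np.int64(271), np.int64(366), np.int64(377)) [ 0.5812 -0.1311] [ 0.5807 -0.1623]
(np.int64(275), np.int64(367), np.int64(378)) [ 0.5708 -0.1334] [ 0.5703 -0.1645]
(np.int64(279), np.int64(367), np.int64(378)) [ 0.5604 -0.1331] [ 0.56   -0.1642]
(np.int64(283), np.int64(368), np.int64(377)) [ 0.55   -0.1354] [ 0.5497 -0.1613]
[ 0.5654 -0.1451  0.1691] [-1.5718 -0.0026  0.0308]
```

View pics/scene6.png

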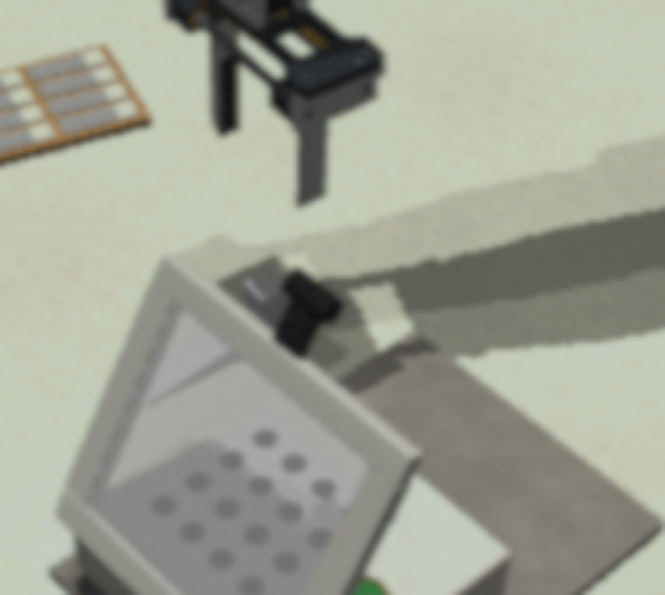

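View pics/top6.png

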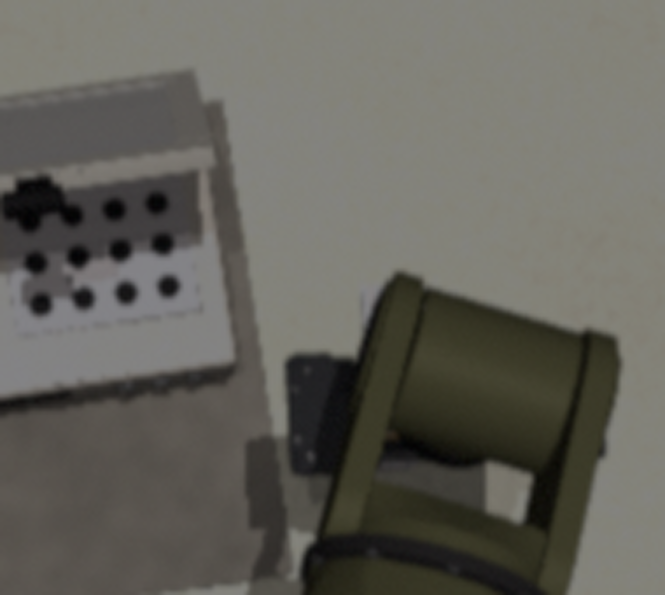

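The handle ray gives a lid angle of 1.035 rad (radius 238 mm against 236 expected), and the wedge yaw comes out near 0.03. Now down onto the wedge block.

Request:
step_arm(
  targets=[
    [-2.5,40,0,0,0,0],
    [0,40,0,0,0,0],
    [0,40,0,0,0,0],
    [0,24,0,0,0,0],
    [0,12,0,0,0,0],
    [0,0,0,0,0,0],
  ],
)

```text
time_s: 9.85
ee_pos: [0.5624, -0.145, 0.0118]
eef_rot: [-1.571, -0.0, 0.031]
force: [-0.8, -0.0, 0.4]
grip_width: 0.0941
```

Request:
step_arm(
  targets=[
    [0,0,0,0,0,0],
    [0,0,0,0,0,0],
    [0,0,0,0,0,0],
    [0,0,0,0,0,0],
    [0,0,0,0,0,0],
    [0,0,0,0,0,0],
    [0,0,0,0,0,0],
  ],
  gripper=-1,
  squeeze=45,
)

```text
time_s: 10.72
ee_pos: [0.562, -0.1449, 0.0112]
eef_rot: [-1.571, 0.0, 0.031]
force: [-0.8, -1.5, 0.7]
grip_width: 0.0271
```

Request:
step_arm(
  targets=[
    [0,-20,0,0,0,0],
    [0,-30,0,0,0,0],
    [-23,0,0,0,-5.7,0],
    [-23,0,0,0,0,0],
    [-22,0,0,0,0,0],
    [0,0,36,0,0,0],
    [0,0,36,0,0,0],
    [0,0,36,0,0,0],
    [0,0,36,0,0,0],
    [0,0,36,0,0,0],
    [0,0,34,0,0,0],
    [0,0,0,0,0,0],
  ],
)

```text
time_s: 12.22
ee_pos: [0.4662, 0.0623, 0.0612]
eef_rot: [-1.571, 0.0, 0.133]
force: [0.4, -0.9, -0.8]
grip_width: 0.026
```

```bash
python3 - <<'E'
from h import *
for n,(x0,y0) in (("scene",(240,150)),("top",(220,190))):
    c=camera(n); a=c["pixels"][y0:y0+170,x0:x0+190,::-1]; cv2.imwrite(f"pics/{n}7.png",cv2.resize(a,None,fx=3.5,fy=3.5,interpolation=cv2.INTER_CUBIC))
print(get_obs())
E
```

```text
{'time_s': 12.325, 'qpos': array([ 5.15367349e-02,  3.08605446e-01,  1.88274746e+00, -1.14689991e-04,
        9.50284198e-01, -1.65008385e+00]), 'joint_vel': array([-0.0238046 ,  0.00289547, -0.00119595, -0.00103009, -0.00045675,
       -0.0016875 ]), 'tau': array([ 1.32194135e+00, -4.74383140e+01, -2.86751711e+01,  3.00317549e-02,
        5.17886819e-02,  9.12395376e-02]), 'ee_pos': array([0.46660636, 0.06069205, 0.06123467]), 'eef_rot': array([-1.57088582e+00,  5.17026353e-05,  1.30890944e-01]), 'force': array([-0.13029098, -0.25519386, -0.61862119]), 'moment': array([ 0.05787916,  0.069729  , -0.00086476]), 'grip_width': 0.02585408647096828}
```

View pics/scene7.png

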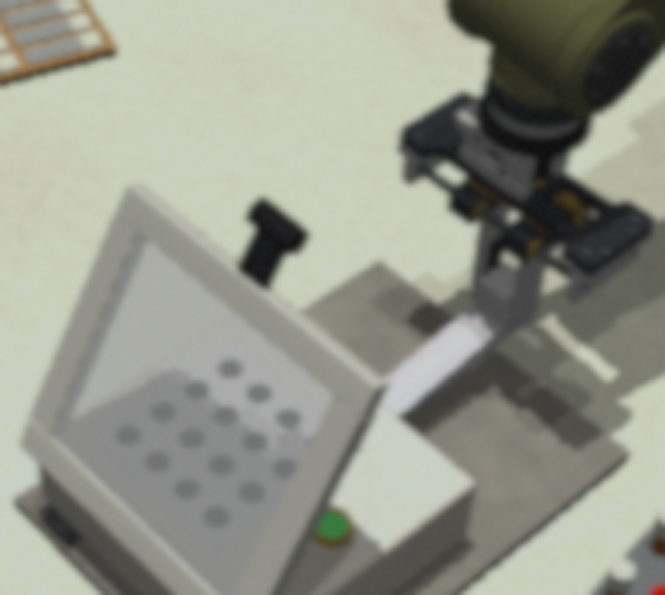

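View pics/top7.png

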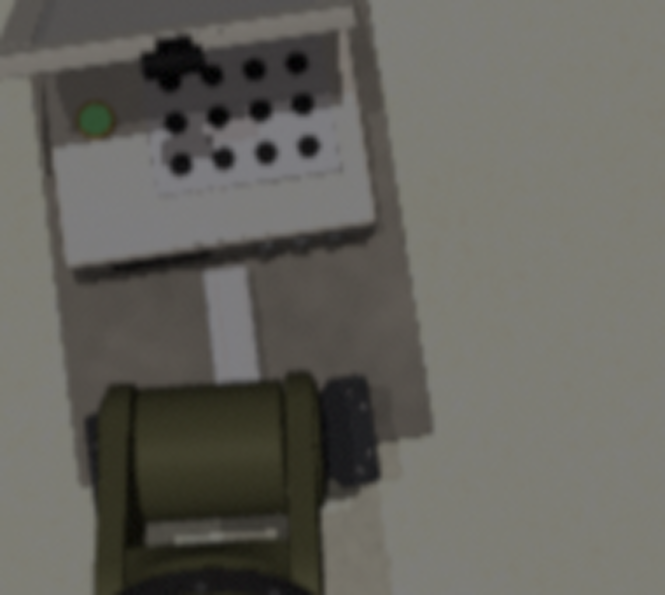

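```bash
python3 - <<'E'
from h import *
np.set_printoptions(precision=4,suppress=True)
c=camera("top");S=np.array([.635,.081,0]);ex=np.array([.9914,.1306,0]);ey=np.array([-.1306,.9914,0])
f=lambda x,y,z:plane(c,(x+.5)/3.5-.5+220,(y+.5)/3.5-.5+190,z)
for p in((204,268,.053),(246,266,.053),(216,380,.069),(260,380,.069)):
    P=f(*p);print(P,(P-S)@ex,(P-S)@ey)
P=get_obs()["ee_pos"];print(P,(P-S)@ex,(P-S)@ey)
E
```

```text
[0.5921 0.0917 0.053 ] -0.04113568637866663 0.016247892246941113
[0.5931 0.0618 0.053 ] -0.04406844140763474 -0.013597667603607604
[0.512 0.082 0.069] -0.12176080094161497 0.01709569860442479
[0.5116 0.0514 0.069 ] -0.12620932923264175 -0.013254505808390814
[0.4667 0.0603 0.0612] -0.16959712563280785 0.0014802727583354525
```

Request:
step_arm(
  targets=[
    [0,15,-1,0,0,0],
    [0,15,0,0,0,0],
    [0,5,0,0,0,0],
    [0,1,0,0,0,0],
    [0,0,0,0,0,0],
    [0,0,0,0,0,0],
  ],
)

```text
time_s: 13.12
ee_pos: [0.4669, 0.0598, 0.0256]
eef_rot: [-1.571, -0.001, 0.13]
force: [-0.3, -1.2, -1.1]
grip_width: 0.0259
```

Request:
step_arm(
  targets=[
    [0,1,0,0,0,0],
    [0,0,0,0,0,0],
    [0,0,0,0,0,0],
  ],
)

```text
time_s: 13.5
ee_pos: [0.4667, 0.0598, 0.0243]
eef_rot: [-1.571, -0.0, 0.13]
force: [0.3, 1.0, -2.0]
grip_width: 0.026
```

Request:
step_arm(
  targets=[
    [0,1,0,0,0,0],
    [0,0,0,0,0,0],
    [0,0,0,0,0,0],
  ],
)

```text
time_s: 13.88
ee_pos: [0.4668, 0.0598, 0.0237]
eef_rot: [-1.571, -0.0, 0.13]
force: [-2.9, -0.3, 7.5]
grip_width: 0.0257
```

Request:
step_arm(
  targets=[
    [8,0,0,0,0,0],
    [8,0,0,0,0,0],
    [8,0,0,0,0,0],
    [8,0,0,0,0,0],
    [8,0,0,0,0,0],
    [5,0,0,0,0,0],
    [0,0,0,0,0,0],
  ],
)

```text
time_s: 14.75
ee_pos: [0.5119, 0.0657, 0.0238]
eef_rot: [-1.571, -0.001, 0.13]
force: [1.0, -0.2, 5.1]
grip_width: 0.0258
```

Request:
step_arm(
  targets=[
    [4,0,0,0,0,0],
    [4,0,0,0,0,0],
    [4,0,0,0,0,0],
    [3,0,0,0,0,0],
    [0,0,0,0,0,0],
  ],
)

```text
time_s: 15.38
ee_pos: [0.5246, 0.0674, 0.0237]
eef_rot: [-1.571, 0.004, 0.13]
force: [-18.4, -2.3, 18.5]
grip_width: 0.0261
```

Request:
step_arm(
  targets=[
    [3,0,0,0,0,0],
    [3,0,0,0,0,0],
    [3,0,0,0,0,0],
    [0,0,0,0,0,0],
    [0,0,0,0,0,0],
  ],
  squeeze=58,
)

```text
time_s: 16.0
ee_pos: [0.5335, 0.0686, 0.0237]
eef_rot: [-1.571, 0.004, 0.13]
force: [-18.5, -2.0, 17.6]
grip_width: 0.0258
```

```bash
python3 - <<'E'
from h import *
for n,(x0,y0) in (("scene",(240,170)),("top",(220,170))):
    c=camera(n); a=c["pixels"][y0:y0+170,x0:x0+190,::-1]; cv2.imwrite(f"pics/{n}8.png",cv2.resize(a,None,fx=3.5,fy=3.5,interpolation=cv2.INTER_CUBIC))
o=get_obs();print(o["ee_pos"],o["force"],o["eef_rot"],o["moment"])
E
```

```text
[0.53354447 0.06861684 0.02370803] [-18.41546733  -2.24287976  18.0623154 ] [-1.57069418  0.00391974  0.13037863] [-0.30389546  2.82644013 -0.00339184]
```

View pics/scene8.png

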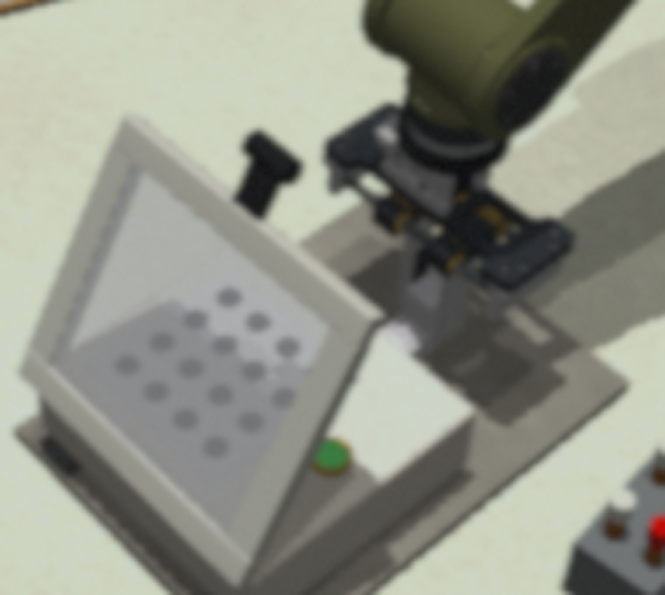

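View pics/top8.png

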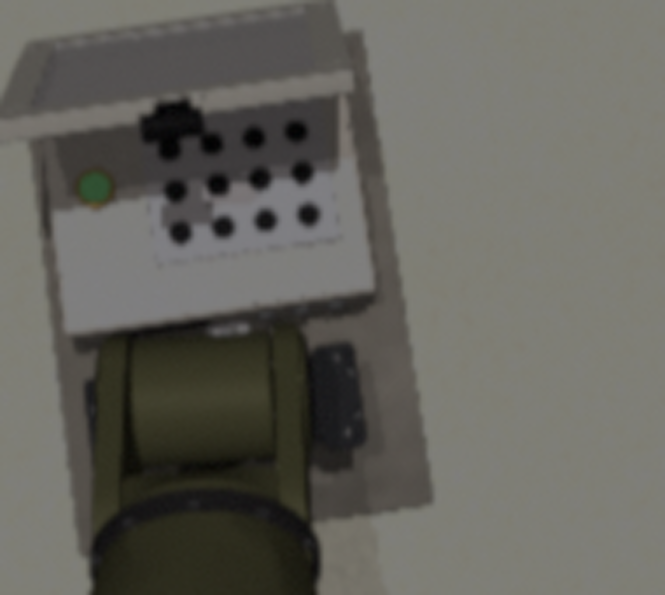

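Request:
step_arm(
  targets=[
    [3,0,0,0,0,0],
    [3,0,0,0,0,0],
    [3,0,0,0,0,0],
    [3,0,0,0,0,0],
    [0,0,0,0,0,0],
    [0,0,0,0,0,0],
  ],
)

```text
time_s: 16.85
ee_pos: [0.5455, 0.0702, 0.0237]
eef_rot: [-1.571, 0.004, 0.13]
force: [-17.8, -1.9, 16.5]
grip_width: 0.0258
```

```bash
python3 - <<'E'
from h import *
np.set_printoptions(precision=4,suppress=True)
S=np.array([.635,.081,0]);ex=np.array([.9914,.1306,0]);ey=np.array([-.1306,.9914,0])
c=camera("scene");cv2.imwrite("pics/scene9.png",c["pixels"][:,:,::-1])
o=get_obs();P=o["ee_pos"];print(o["force"],o["eef_rot"],(P-S)@ex,(P-S)@ey,o["joint_vel"].round(4))
# predicted pixel shift of incubator front-left top corner for 5 mm lift
q=S+ex*-.03+ey*.108+np.array([0,0,.086]);print(proj(c,q),proj(c,q+[0,0,.005]-ex*.0017))
old=cv2.imread("pics/scene7.png")  # crop reference 240,150 x3.5, feet down
new=cv2.resize(c["pixels"][150:320,240:430,::-1],None,fx=3.5,fy=3.5,interpolation=cv2.INTER_CUBIC)
def sh(x,y,w,h):
    T=cv2.cvtColor(old[y:y+h,x:x+w],cv2.COLOR_BGR2GRAY).astype(np.float32);N=cv2.cvtColor(new[y:y+h,x:x+w],cv2.COLOR_BGR2GRAY).astype(np.float32)
    s,r=cv2.phaseCorrelate(T,N,cv2.createHanningWindow((w,h),cv2.CV_32F));return np.array(s)/3.5,r
print("level",sh(295,490,80,70),"handle",sh(240,195,75,90),"corner",sh(420,440,90,100),"slab corner",sh(560,420,100,80),"tube",sh(20,180,120,160))
cv2.imwrite("pics/scene9z.png",new)
E
```

```text
[-16.7776  -1.7115  17.1022] [-1.5707  0.0039  0.1304] -0.09014983403755542 0.0009622311785034419 [-0.0007 -0.0004  0.0014 -0.0011  0.0018  0.0015]
[375.954  287.1086] [376.6897 285.3865]
level (array([-0.0401, -0.1159]), 0.42261913749906754) handle (array([-1.9146, -0.0179]), 0.29694415113661027) corner (array([-0.0069, -0.2806]), 0.37044995074801973) slab corner (array([-0.0393, -0.026 ]), 0.7021765851974487) tube (array([0.0101, 0.0156]), 0.3510958075026671)
```

View pics/scene9z.png

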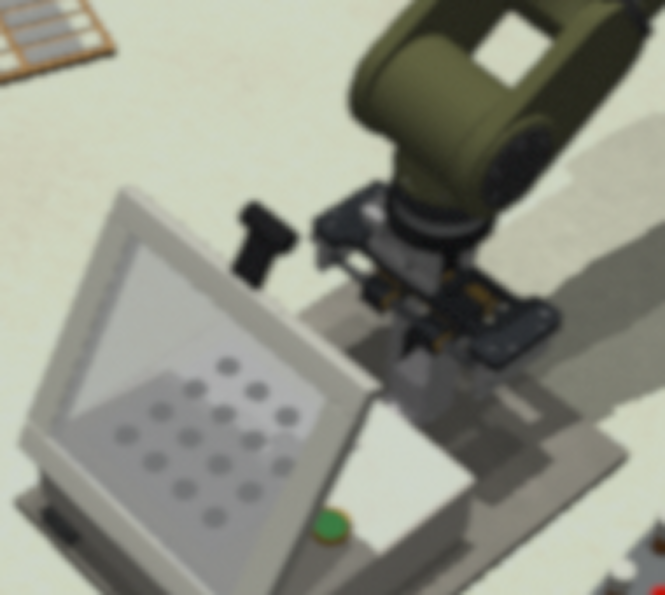

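```bash
python3 - <<'E'
from h import *
S=np.array([.635,.081,0]);ex=np.array([.9914,.1306,0]);ey=np.array([-.1306,.9914,0])
c=camera("scene")
H=S+ex*.054+np.array([0,0,.2946])
for L in (.002,.004,.006): a=L/.2;print(L,proj(c,H+ex*.2746*a+np.array([0,0,.116*a]))-proj(c,H))
def cen(im,box):
    x,y,w,h=box;g=im[y:y+h,x:x+w].max(2);m=g<75
    n,l,st,ce=cv2.connectedComponentsWithStats(m.astype(np.uint8));i=1+st[1:,4].argmax();return ce[i]+[x,y],st[i,4]
def up(im):return cv2.resize(im,None,fx=3.5,fy=3.5,interpolation=cv2.INTER_CUBIC)
o=cv2.imread("pics/scene7.png");n=cv2.imread("pics/scene9z.png")
print(cen(o,(225,190,90,100)),cen(n,(225,190,90,100)))
# green level
for im in(o,n):
    b=im[490:555,300:365].astype(int);m=(b[:,:,1]-b[:,:,2]>40);r,q=np.where(m);print(q.mean()/3.5,r.mean()/3.5,m.sum())
# front top corner: row of bright->dark edge along columns 400..460 in rows
for x in (440,450,460):
    for im in(o,n):
        col=cv2.cvtColor(im,cv2.COLOR_BGR2GRAY)[400:560,x].astype(float);col=cv2.GaussianBlur(col[:,None],(1,9),0)[:,0];d=np.gradient(col);i=d[40:].argmin()+40;print(x,(400+(np.arange(i-6,i+7)*d[i-6:i+7]).sum()/d[i-6:i+7].sum())/3.5)
E
```

```text
0.002 [-0.99222833  0.20709107]
0.004 [-1.98859532  0.41504594]
0.006 [-2.98912694  0.62387001]
(array([269.58230683, 242.29787234]), np.int32(2679)) (array([261.22591486, 244.28939507]), np.int32(2678))
9.305620608899298 10.097775175644028 488
8.652100840336134 9.899159663865547 510
440 145.94927939522535
440 144.88285592370312
450 143.9114188756967
450 142.82978723404256
460 141.66146122846027
460 140.5700201849719
```

Request:
step_arm(
  targets=[
    [0,0,0,0,0,0],
    [0,0,0,0,0,0],
    [0,0,0,0,0,0],
    [0,0,0,0,0,0],
  ],
)

```text
time_s: 17.45
ee_pos: [0.5455, 0.0702, 0.0237]
eef_rot: [-1.571, 0.004, 0.13]
force: [-17.5, -1.6, 17.0]
grip_width: 0.0257
```

```bash
python3 - <<'E'
from station import get_obs,job
o=get_obs();print(o["force"],o["ee_pos"],o["time_s"],o["grip_width"]);print(job.hand_in())
E
```

```text
[-17.52525154  -1.63155095  16.97955103] [0.54550546 0.07016868 0.02368969] 17.45 0.025711645339397293
the job is handed in; nothing more can be done
None
```

The lid is standing open by itself and the wedge is holding the incubator's front feet off the slab. I handed the job in at 17.5 s; the program reports no verdict, so these are my own last checks:

- **Lid:** I raised it by its handle and let go. A camera ray to the handle put it at about 1.035 rad (59°), and the green spirit level is in view.
- **Front edge:** It is raised about 4.8 mm, measured from how far the handle moved in the scene picture. The wedge geometry predicts about 4.6 mm, so the sill is near 25 mm, against limits of 21.5 to 29 mm.
- **Wedge:** The grip block is at about x = -90 mm and y = +1 mm on the slab, within about 0.01 rad of straight, with the tool upright to 0.004 rad. These come from the tool's position; I took the block's place in the fingers as good to a few millimetres.
- **Hold:** The gripper is still closed on the wedge at 26 mm with a 58 N squeeze. The wrist force is steady at about 17 N back and 17 N up, so the wedge is pressed onto the slab.
- **Bystanders:** My moves kept clear of the tube rack, the yellow bin and the slide tray. I made no final check of their positions.

One rougher lift check did not agree. Matching image patches at the front corner and spirit level gave only 0.1 to 0.3 px of movement, where about 1.7 px was expected at the corner. I put this down to unmoving background in the patches. Tracking the corner's edge directly afterwards gave about 0.3 px of movement, again less than predicted, so the lift figure rests on the handle movement and the wedge geometry.

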